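Stack the stone tins and weigh down the pile

TASK

Put the stone tins away in one pile: shut the lid of the tin that stands open, then stack the two shut tins squarely on top of it, one on the other with their edges flush, and last set the square steel bench block squarely in the middle of the top tin to keep the lids down. Keep the tins level so that the stones in them do not mix, and leave the other things on the bench where they are.

Things in the scene. Friction and masses are not known exactly. Their poses are not given: they have to be found in the camera images.
- open_tin: the tin whose lid stands open at the start, the bottom of the pile, loose, about 0.3 kg: a flat-lidded rectangular stone tin, grey body and brass-coloured lid, 64 (its x) x 88 (its y) x 28 mm high over everything; its sides to grip are 60 mm apart along its x. Origin: centre of its underside, z up. The hinge runs along its y axis on the +x side; the opening lip is on the -x side
- open_tin_lid (a joint): hinge of the open tin's lid, rad: 0 is shut (lid flat, its top 28 mm above the underside), 1.57 upright, 1.92 fully open (leaning back over the hinge). It is stiff enough to stay where it is left. The lid is 60 mm wide from hinge to lip, 88 mm long, 5 mm thick
- lid_hinge (a point): point on the lid's hinge line, middle of the tin's +x side, 25 mm above its underside
- lid_lip (a point): middle of the lid's free edge, 62 mm from the hinge; moves with the lid
- tin_1: one of the two shut tins (lid fixed), loose, about 0.15 kg: a flat-lidded rectangular stone tin, grey body and brass-coloured lid, 64 (its x) x 88 (its y) x 28 mm high over everything; its sides to grip are 60 mm apart along its x. Origin: centre of its underside, z up; the lid's flat top is 28 mm above it. The two may be stacked in either order and either way round
- tin_2: the other shut tin, the same in every way as tin_1
- steel_block: square bench block of bare steel, 62 x 62 x 18 mm, 0.52 kg, loose. Origin: centre of its underside, z up
- wax_tube: bystander: upright green wax tube, 30 mm across, 35 mm high; origin at the centre of its underside
- loupe: bystander: folding magnifier lying down, 24 x 38 x 19 mm; origin at the centre of its underside
- wax_block: bystander: blue carving wax block, 34 x 62 x 22 mm; origin at the centre of its underside
- pliers: bystander: flat-nosed pliers lying along their y, 47 x 139 x 11 mm; origin at the centre of the underside
Mind the look-alikes: they are no part of the job. Leave any purple look-alike of the tin_1 alone.

How it is judged:
On the way, in this order (a step that is already met when the one before it is completed fails the run):
1. the open tin's lid is shut (value of joint open_tin_lid below 0.08 rad), for 0.2 s.
2. one shut tin lies squarely on the tin that stood open, whose lid is shut (value of joint open_tin_lid below 0.08 rad and ((x of tin_1 in the frame of open_tin between -0.008 and 0.008 m and y of tin_1 in the frame of open_tin between -0.008 and 0.008 m and z of tin_1 in the frame of open_tin between 0.023 and 0.033 m and angle between the y axis of tin_1 and the y axis of open_tin, either way round below 0.13 rad) or (x of tin_2 in the frame of open_tin between -0.008 and 0.008 m and y of tin_2 in the frame of open_tin between -0.008 and 0.008 m and z of tin_2 in the frame of open_tin between 0.023 and 0.033 m and angle between the y axis of tin_2 and the y axis of open_tin, either way round below 0.13 rad))), for 0.2 s.
3. the other shut tin lies squarely on that one (value of joint open_tin_lid below 0.08 rad and ((x of tin_1 in the frame of open_tin between -0.008 and 0.008 m and y of tin_1 in the frame of open_tin between -0.008 and 0.008 m and z of tin_1 in the frame of open_tin between 0.023 and 0.033 m and angle between the y axis of tin_1 and the y axis of open_tin, either way round below 0.13 rad and x of tin_2 in the frame of tin_1 between -0.008 and 0.008 m and y of tin_2 in the frame of tin_1 between -0.008 and 0.008 m and z of tin_2 in the frame of tin_1 between 0.023 and 0.033 m and angle between the y axis of tin_2 and the y axis of tin_1, either way round below 0.13 rad) or (x of tin_2 in the frame of open_tin between -0.008 and 0.008 m and y of tin_2 in the frame of open_tin between -0.008 and 0.008 m and z of tin_2 in the frame of open_tin between 0.023 and 0.033 m and angle between the y axis of tin_2 and the y axis of open_tin, either way round below 0.13 rad and x of tin_1 in the frame of tin_2 between -0.008 and 0.008 m and y of tin_1 in the frame of tin_2 between -0.008 and 0.008 m and z of tin_1 in the frame of tin_2 between 0.023 and 0.033 m and angle between the y axis of tin_1 and the y axis of tin_2, either way round below 0.13 rad))), for 0.2 s.
At the end, for the whole second after the job is handed in: The first tin stands level with its lid below 0.08 rad; the two other tins lie on it in either order, then the block, each centred on the one below within 8 mm along each side, at its height within 5 mm, square within 0.13 rad (half turns of tins, quarter turns of the block allowed), all at rest (value of joint open_tin_lid below 0.08 rad and ((x of tin_1 in the frame of open_tin between -0.008 and 0.008 m and y of tin_1 in the frame of open_tin between -0.008 and 0.008 m and z of tin_1 in the frame of open_tin between 0.023 and 0.033 m and angle between the y axis of tin_1 and the y axis of open_tin, either way round below 0.13 rad and x of tin_2 in the frame of tin_1 between -0.008 and 0.008 m and y of tin_2 in the frame of tin_1 between -0.008 and 0.008 m and z of tin_2 in the frame of tin_1 between 0.023 and 0.033 m and angle between the y axis of tin_2 and the y axis of tin_1, either way round below 0.13 rad and x of steel_block in the frame of tin_2 between -0.008 and 0.008 m and y of steel_block in the frame of tin_2 between -0.008 and 0.008 m and z of steel_block in the frame of tin_2 between 0.023 and 0.033 m and (angle between the y axis of steel_block and the y axis of tin_2, either way round below 0.13 rad or angle between the x axis of steel_block and the y axis of tin_2, either way round below 0.13 rad)) or (x of tin_2 in the frame of open_tin between -0.008 and 0.008 m and y of tin_2 in the frame of open_tin between -0.008 and 0.008 m and z of tin_2 in the frame of open_tin between 0.023 and 0.033 m and angle between the y axis of tin_2 and the y axis of open_tin, either way round below 0.13 rad and x of tin_1 in the frame of tin_2 between -0.008 and 0.008 m and y of tin_1 in the frame of tin_2 between -0.008 and 0.008 m and z of tin_1 in the frame of tin_2 between 0.023 and 0.033 m and angle between the y axis of tin_1 and the y axis of tin_2, either way round below 0.13 rad and x of steel_block in the frame of tin_1 between -0.008 and 0.008 m and y of steel_block in the frame of tin_1 between -0.008 and 0.008 m and z of steel_block in the frame of tin_1 between 0.023 and 0.033 m and (angle between the y axis of steel_block and the y axis of tin_1, either way round below 0.13 rad or angle between the x axis of steel_block and the y axis of tin_1, either way round below 0.13 rad))) and angle between open_tin's own z axis and vertical below 0.08 rad and height (world z) of open_tin between -0.005 and 0.005 m and linear speed of each of open_tin, tin_1, tin_2, steel_block below 0.02 m/s); the robot touches nothing.
It fails at once if a tin is tipped by more than 0.45 rad (angle between any of open_tin, tin_1, tin_2's own z axis and vertical above 0.45 rad).
It fails at once if the wax tube, loupe, wax block or pliers moved by more than 25 mm (distance of any of wax_tube, loupe, wax_block, pliers from where it was at the start of the episode above 0.025 m).
It also fails if it takes over 67 s, if anything falls off the work surface, if the arm or the gripper's body presses on something with over 40 N, if the wrist force passes 120 N, or if a joint passes its speed limit or range.

ROBOT

A 6-joint arm with a two-finger parallel gripper is mounted at the origin on a cart in front of the work surface, level with it; the furniture and walls round the work are solid. World frame = base frame: x ahead of the robot, y to its left, z up, the work surface at z = 0. Lengths are in m, angles in rad, forces in N, time in s.
With the tool pointing down it reaches from about 0.325 to 0.75 m from the base axis. Payload 7.6 kg.
Tool frame: the origin (TCP) lies midway between the tips of the shut fingers; the grasp point (between the pads) lies 19 mm behind it; x points along the fingers, z is the direction in which the jaws open and shut, and the axes are right-handed (so a half turn about x gives the same grasp; the last joint's range is limited). The gripper opens to 85 mm and grips with 20 to 120 N. Pads are 22 mm wide; open, the fingers measure 114 mm over their backs; the gripper's body (76 mm by 85 mm) begins 54 mm behind the grasp point. The pads swing forward as they close: fully open they stand 13 mm farther back than shut.
Start: joints at [1.28, 0.052, 1.401, -0, 1.689, -0.07], TCP at [0.115, 0.512, 0.231] pointing down, gripper open.
Joint ranges: [-2.9, 2.9], [-0.91, 2.17], [0.12, 2.37], [-1.06, 4.2], [0.26, 2.73], [-2.93, 2.93]. Speed limits (rad/s): [2.57, 2.57, 3.01, 3.14, 3.14, 3.14].

INTERFACE

Orientations are given as [roll, pitch, yaw] about the fixed x, y, z axes, in that order (R = Rz(yaw) Ry(pitch) Rx(roll)).
In Python, from station import manip, viewer, ticket gives the robot as it stands.
- The arm moves only by the tool send_rows, never from a script. Its argument "series" is a list of rows, each a list of 2 entries, a list of its own where there are three numbers: the shift along the tool's x, y, z in units of 25 mm (1.0 is 25 mm), then the turn, a rotation vector about the tool's x, y, z in units of 6 degrees (1.0 is 6 degrees). In form: [[[x, y, z], [ax, ay, az]], ...]. A call has 1 to 5 rows; each row shifts and turns the commanded pose from where the row before left it, along the tool's axes as they then stand; what a row does not reach is not made up. A row lasts 1/10 s, in which the tool goes at most 50 mm and 8.59 degrees, less where a joint would pass 70% of its speed; a pose out of reach is approached as far as the arm can. A call is refused whole if a number of a shift passes 1 or a number of a turn 1, either way. A call with a gripper value outside its range is refused whole. "hand" is the closure, from 0 (fully open) to 1 (shut), set as the call begins (left out, the last holds). The fingers move at their own pace and stop on an object; "newtons" is the grip in N (left out, the last holds). Time passes only in rows, so rows that do not move let the fingers close. It gives the time, the measured TCP pose, the force and the opening at its end, in the units of the state.
- manip.get_obs(): the state, without advancing time (a new reading comes with each control period).
- viewer.capture(name): name is "scene" or "top" or "wrist"; returns a dict with "frame" (400x640x3 uint8, blue, green, red), "depth" (400x640 float32, m along the optical axis (not along the pixel's ray), 0 where there is no reading), "fx", "fy", "cx", "cy" (pixels), "dist" ([k1, k2, p1, p2, k3] as OpenCV has them; the pictures are not rectified), "camera_from_world" (4x4, takes a point from world to camera coordinates); the wrist camera has in their place "hand_eye" (4x4, takes a point from camera to tool coordinates, whose origin is the TCP and whose axes are the tool frame's). Camera axes: x right, y down, z forward; pixel columns grow to the right and rows downward; lengths in m; the calibration is good to about 2 mm. A picture is of the moment at which its call begins: read the wrist's pose just before it.
- ticket.hand_in(): hands the job in, once; it reports no verdict.
The state is a dict: "t": time; "qpos": joint angles; "qd": joint speeds; "joint_efforts": joint torques, N m; "eef_pos": TCP position; "ee_rot": TCP orientation; "contact_force": force on the tool from outside, world axes, zero at the start; "ft_torque": the same for the moment, N m; "finger_gap": finger opening in m.
Only numpy, scipy, OpenCV 4.12 (cv2) and the standard library are available. Lean on these libraries where they do the work, as an engineer would, in place of code of your own. Each camera call takes 0.05 s, during which the arm holds its last target. There are 200 camera calls.

## Working session

There is one attempt and no reset: what is moved stays moved. The work goes in short steps, Python scripts to look and compute and a tool call to move; the robot and the scene stay as the last step left them, time stands still between calls to the robot, and variables do not carry over. Pictures are saved under pics/ and viewed, about 8 in all and at most 12, crops included, and the job is handed in when it is done.

Besides the shell and the picture viewer there is one more tool, called by a JSON object that holds its "method" and its "body". send_rows: Moves the arm, as the interface text tells. Its arguments: {"type":"object","properties":{"series":{"type":"array"},"hand":{"type":"number"},"newtons":{"type":"number"}},"required":["series"]}

```bash
mkdir -p pics; ls; cat > h.py <<'E'
import sys; sys.path.insert(0,'.')
import numpy as np, cv2
from station import manip, viewer, ticket
from scipy.spatial.transform import Rotation as R
def grab(n):
    o=manip.get_obs(); c=viewer.capture(n)
    K=np.array([[c['fx'],0,c['cx']],[0,c['fy'],c['cy']],[0,0,1]])
    if n=='wrist':
        T=np.eye(4);T[:3,:3]=R.from_euler('xyz',o['ee_rot']).as_matrix();T[:3,3]=o['eef_pos']
        T=T@np.array(c['hand_eye'])
    else: T=np.linalg.inv(np.array(c['camera_from_world']))
    c['K']=K;c['T']=T;return c
def cloud(c):
    h,w=c['depth'].shape
    uv=np.stack(np.meshgrid(np.arange(w),np.arange(h)),-1).reshape(-1,1,2).astype(np.float64)
    n=cv2.undistortPoints(uv,c['K'],np.array(c['dist'],float)).reshape(h,w,2)
    z=c['depth']; P=np.stack([n[...,0]*z,n[...,1]*z,z],-1)
    P=P@c['T'][:3,:3].T+c['T'][:3,3]; P[z==0]=np.nan
    return P
def save(im,name): cv2.imwrite('pics/'+name,im)
E
python3 - <<'E'
from h import *
print(manip.get_obs())
a=grab('top');save(a['frame'],'top0.png')
P=cloud(a);np.save('top0.npy',P)
b=grab('scene');save(cv2.resize(b['frame'],None,fx=1,fy=1),'scene0.png');np.save('scene0.npy',cloud(b))
print(a['T'],b['T'],a['K'])
E
```

```text
pics
{'t': 0.0, 'qpos': array([ 1.27969414e+00,  5.28193338e-02,  1.40172569e+00,  4.88523356e-07,
        1.68857041e+00, -7.02890131e-02]), 'qd': array([-1.47447189e-04, -2.54115329e-04,  2.22348931e-03,  5.87907013e-05,
        1.26916312e-04, -6.48231583e-05]), 'joint_efforts': array([-1.99037109e-03, -3.81667900e+01, -3.60183871e+01, -1.61106454e-04,
        6.14695251e-03,  3.30620173e-05]), 'eef_pos': array([0.11487478, 0.51197808, 0.23048105]), 'ee_rot': array([ 3.07098499,  1.56927355, -1.86221711]), 'contact_force': array([-0.42862655,  0.5260184 ,  0.10866297]), 'ft_torque': array([-0.01033856,  0.01541659, -0.04199316]), 'finger_gap': 0.08580155438155708}
[[-0.01407475 -0.9795718   0.20060159  0.32024819]
 [-0.99990025  0.0135511  -0.00398336  0.02580037]
 [ 0.00118361 -0.20063765 -0.97966481  0.9363492 ]
 [ 0.          0.          0.          1.        ]] [[ 0.42345361 -0.67680087  0.6021857  -0.00462964]
 [-0.90578932 -0.32750678  0.26885874 -0.21672701]
 [ 0.01525607 -0.65930258 -0.75172293  0.71610388]
 [ 0.          0.          0.          1.        ]] [[403.09993082   0.         312.07638816]
 [  0.         403.09993082 194.0388963 ]
 [  0.           0.           1.        ]]
```

View pics/top0.png

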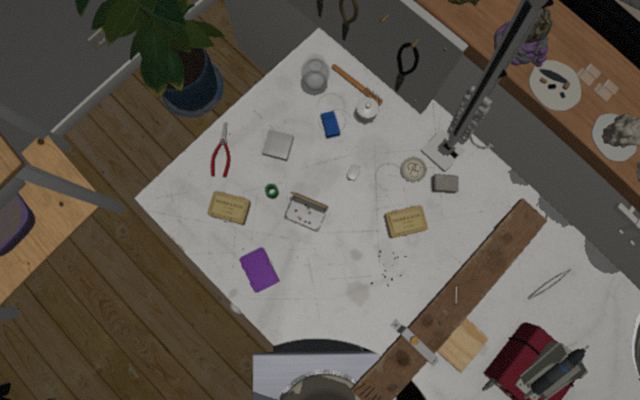

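View pics/scene0.png

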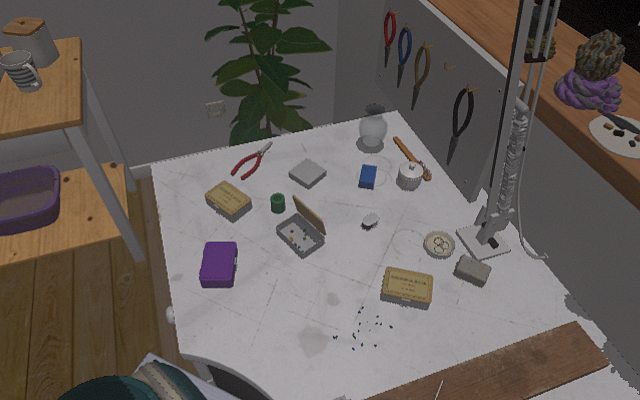

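Top view: open tin at (306,210) with lid hinged on the far side, shut tins at (229,207) and (406,221), steel block at (278,145), wax tube (271,190), loupe (353,172), wax block (330,124), pliers (220,150), purple decoy (260,270). The scene view agrees. Next I measure poses from depth.

```bash
python3 - <<'E'
from h import *
P=np.load('top0.npy')
def seg(name,u,v,r,zlo,zhi,P=P):
    Q=P[v-r:v+r,u-r:u+r].reshape(-1,3); Q=Q[(Q[:,2]>zlo)&(Q[:,2]<zhi)]
    m=cv2.minAreaRect(Q[:,:2].astype(np.float32)*1000)
    b=cv2.boxPoints(m)
    e=(b[1]-b[0]);f=(b[2]-b[1])
    if np.linalg.norm(e)<np.linalg.norm(f): e,f=f,e
    print(name,len(Q),'c',np.round(m[0],1),'sz',np.round(sorted(m[1]),1),'long-ang',round(np.degrees(np.arctan2(e[1],e[0]))%180,1),'z med/max',np.round([np.median(Q[:,2]),Q[:,2].max()],4))
for n,u,v,r,a,b in [('tin1',229,207,30,.02,.05),('tin2',406,221,30,.02,.05),('block',278,145,25,.01,.04),('open',306,212,28,.012,.035),('lid',308,200,25,.035,.12),
 ('tube',271,190,12,.02,.05),('loupe',353,172,12,.01,.05),('wax',330,124,20,.015,.05),('purple',260,270,30,.015,.06),('greybox',445,183,16,.012,.06),('pliers',220,150,30,.006,.04)]: 
    seg(n,u,v,r,a,b)
S=np.load('scene0.npy')
seg('s_lid',305,220,40,.035,.12,S); seg('s_open',300,235,35,.018,.03,S); seg('s_tin1',229,200,30,.024,.04,S); seg('s_tin2',407,287,35,.024,.04,S); seg('s_block',308,173,25,.014,.03,S)
# lid plane
Q=S[185:260,270:335].reshape(-1,3);Q=Q[(Q[:,2]>.04)&(Q[:,2]<.12)]
c=Q.mean(0);print(c,np.linalg.svd(Q-c)[2][2],Q.max(0))
E
```

```text
tin1 966 c [478.5 215.7] sz [61.7 88.7] long-ang 74.4 z med/max [0.0289 0.034 ]
tin2 1021 c [ 441.4 -192.9] sz [64.4 89.4] long-ang 100.5 z med/max [0.0283 0.0336]
block 667 c [631.4 102.6] sz [62.3 63.5] long-ang 164.8 z med/max [0.0174 0.022 ]
open 78 c [468.9  53.4] sz [ 62.  122.4] long-ang 70.9 z med/max [0.0205 0.0347]
lid 123 c [486.2  27.7] sz [15.7 86.2] long-ang 65.9 z med/max [0.082  0.0879]
tube 121 c [515.9 115.9] sz [28.6 29.8] long-ang 67.9 z med/max [0.0328 0.0376]
loupe 135 c [559.8 -77.4] sz [23.2 36.8] long-ang 152.8 z med/max [0.0183 0.0221]
wax 311 c [682.8 -24. ] sz [32.8 62.6] long-ang 13.1 z med/max [0.0206 0.0253]
purple 1086 c [336.5 143.4] sz [65.5 87.7] long-ang 25.9 z med/max [0.0287 0.0335]
greybox 451 c [ 538.9 -293.5] sz [59.  60.5] long-ang 85.4 z med/max [0.0241 0.0287]
pliers 312 c [625.8 243.1] sz [ 46.5 137.5] long-ang 179.4 z med/max [0.0084 0.014 ]
s_lid 442 c [492.4  59.5] sz [ 28.6 151.8] long-ang 66.5 z med/max [0.0615 0.0899]
s_open 312 c [477.   61.1] sz [ 60.2 140.4] long-ang 66.2 z med/max [0.0226 0.03  ]
s_tin1 931 c [479.4 214.3] sz [64.3 88.8] long-ang 74.9 z med/max [0.0302 0.034 ]
s_tin2 1437 c [ 440.5 -193.9] sz [63.9 87.4] long-ang 101.4 z med/max [0.03  0.034]
s_block 571 c [632.  101.9] sz [62.9 64.5] long-ang 164.5 z med/max [0.0191 0.0232]
[0.48361469 0.02544357 0.06795043] [ 0.90310178 -0.38856872  0.18281554] [0.5068158  0.06959252 0.08987167]
```

```bash
cat >> h.py <<'E'
def goal(x,y,z,jaw_deg):
    """tool-down goal; print needed turn (units of 6deg about tool x,y,z) then shift after turn (25mm units)"""
    o=manip.get_obs();A=R.from_euler('xyz',o['ee_rot']);best=None
    for k in (0,180):
        a=np.radians(jaw_deg+k);Z=np.array([np.cos(a),np.sin(a),0]);X=np.array([0,0,-1.]);B=R.from_matrix(np.stack([X,np.cross(Z,X),Z],1))
        rv=(A.inv()*B).as_rotvec()
        if best is None or np.linalg.norm(rv)<np.linalg.norm(best[0]): best=(rv,B)
    d=best[1].inv().apply(np.array([x,y,z])-o['eef_pos'])
    print('pos',np.round(o['eef_pos'],4),'F',np.round(o['contact_force'],1),'gap',round(o['finger_gap'],4),'t',round(o['t'],2),'q6',round(o['qpos'][5],2))
    print('turn/6deg',np.round(np.degrees(best[0])/6,2),'shift/25mm',np.round(d/.025,2),'tool y,z world',np.round(best[1].as_matrix()[:,1],2),np.round(best[1].as_matrix()[:,2],2))
E
python3 - <<'E'
from h import *
P=np.load('top0.npy');S=np.load('scene0.npy')
a=np.radians(-23.3);xh=np.array([np.cos(a),np.sin(a)]);yh=np.array([-xh[1],xh[0]])
for n,Q,(u,v,r) in [('top',P,(306,210,38)),('scene',S,(300,228,45))]:
    Q=Q[v-r:v+r,u-r:u+r].reshape(-1,3);d=Q[:,:2]-[.473,.042];x=d@xh*1000;y=d@yh*1000;z=Q[:,2]*1000
    for zl,zh in [(6,12),(15,20),(20,24),(24,30),(35,50),(50,65),(65,80),(80,95)]:
        m=(z>zl)&(z<zh)&(abs(x)<50)&(abs(y)<55)
        if m.sum()>5: print(n,zl,zh,m.sum(),'x',np.percentile(x[m],[1,10,50,90,99]).round(1),'y',np.percentile(y[m],[1,10,50,90,99]).round(1))
goal(.515,.02,.2,66.7)
E
```

```text
top 6 12 47 x [-35.  -34.8   5.6  22.4  22.7] y [-50.1 -45.2  -0.2  34.8  35.1]
top 15 20 16 x [-34.9 -34.8 -29.4  11.6  18.1] y [-50.4 -49.1   5.8  34.9  34.9]
top 20 24 35 x [-35.3 -34.8 -27.2  13.1  19.6] y [-50.4 -50.    4.3  35.2  35.6]
top 35 50 11 x [22.6 22.9 23.5 25.7 26. ] y [-46.7 -37.9  -2.8  27.   34.3]
top 50 65 17 x [19.  19.2 20.1 21.6 22. ] y [-50.3 -44.5  -8.   21.8  25.9]
top 65 80 18 x [15.  15.9 17.3 18.3 18.4] y [-48.4 -40.6 -12.6  20.5  33.2]
top 80 95 77 x [10.3 10.8 12.6 14.6 15.4] y [-49.2 -42.4  -8.4  25.1  32.5]
scene 6 12 199 x [-33.8 -33.2  -5.6  24.2  25.3] y [-50.3 -49.4  -5.9  35.4  36.8]
scene 15 20 143 x [-34.  -33.2  -2.5  24.5  25.3] y [-50.7 -49.4  -8.8  36.   37.1]
scene 20 24 137 x [-33.9 -33.2  -5.5  24.5  25.8] y [-50.7 -49.4  -6.1  35.5  36.3]
scene 24 30 70 x [-34.4 -32.9   7.2  25.   25.6] y [-50.5 -49.4 -10.7  35.   36.3]
scene 35 50 85 x [19.4 19.7 21.2 22.9 24.8] y [-50.4 -48.1 -10.6  25.6  34.7]
scene 50 65 90 x [16.3 16.7 18.1 19.4 21.3] y [-51.4 -48.1 -14.   27.1  33.4]
scene 65 80 95 x [12.9 13.2 14.7 16.3 18.9] y [-50.7 -48.7 -10.6  27.5  35.9]
scene 80 95 106 x [11.5 12.  13.3 15.5 16.6] y [-50.  -43.5 -11.9  22.7  31. ]
pos [0.1149 0.512  0.2305] F [-0.5 -0.5 -0.1] gap 0.0854 t 0.1 q6 -0.07
turn/6deg [ 1.77 -0.01  0.  ] shift/25mm [  1.22 -22.48 -11.74] tool y,z world [-0.92  0.4   0.  ] [0.4  0.92 0.  ]
```

{"method": "send_rows", "body": {"series": [[[0,0,0],[0.9,0,0]],[[0,0,0],[0.87,0,0]],[[0,-0.93,-0.49],[0,0,0]],[[0,-0.93,-0.49],[0,0,0]],[[0,-0.93,-0.49],[0,0,0]]], "hand": 1, "newtons": 40}}

```text
t: 0.6
eef_pos: [0.1648, 0.4501, 0.2308]
ee_rot: [-3.114, 1.57, -1.948]
contact_force: [0.4, 0.0, 0.4]
finger_gap: 0.0121
```

{"method": "send_rows", "body": {"series": [[[0,-0.93,-0.49],[0,0,0]],[[0,-0.93,-0.49],[0,0,0]],[[0,-0.93,-0.49],[0,0,0]],[[0,-0.93,-0.49],[0,0,0]],[[0,-0.93,-0.49],[0,0,0]]]}}

```text
t: 1.1
eef_pos: [0.2475, 0.3477, 0.2309]
ee_rot: [2.885, 1.57, -2.234]
contact_force: [0.0, 0.1, -0.0]
finger_gap: -0.0002
```

{"method": "send_rows", "body": {"series": [[[0,-0.93,-0.49],[0,0,0]],[[0,-0.93,-0.49],[0,0,0]],[[0,-0.93,-0.49],[0,0,0]],[[0,-0.93,-0.49],[0,0,0]],[[0,-0.93,-0.49],[0,0,0]]]}}

```text
t: 1.6
eef_pos: [0.3301, 0.2456, 0.231]
ee_rot: [2.391, 1.57, -2.728]
contact_force: [1.5, 0.7, 0.7]
finger_gap: -0.0004
```

{"method": "send_rows", "body": {"series": [[[0,-0.93,-0.49],[0,0,0]],[[0,-0.93,-0.49],[0,0,0]],[[0,-0.93,-0.49],[0,0,0]],[[0,-0.93,-0.49],[0,0,0]],[[0,-0.93,-0.49],[0,0,0]]]}}

```text
t: 2.1
eef_pos: [0.4127, 0.1434, 0.2309]
ee_rot: [2.081, 1.57, -3.038]
contact_force: [0.4, -0.2, 0.5]
finger_gap: 0.0002
```

{"method": "send_rows", "body": {"series": [[[0,-0.93,-0.49],[0,0,0]],[[0,-0.93,-0.49],[0,0,0]],[[0,-0.93,-0.49],[0,0,0]],[[0,-0.93,-0.49],[0,0,0]],[[0,-0.93,-0.49],[0,0,0]]]}}

```text
t: 2.6
eef_pos: [0.4953, 0.0412, 0.2308]
ee_rot: [1.827, 1.57, 2.991]
contact_force: [1.2, 0.1, 0.4]
finger_gap: -0.0001
```

```bash
python3 - <<'E'
from h import *
goal(.512,.018,.065,66.7)
c=grab('wrist');save(c['frame'],'w1.png');np.save('w1.npy',cloud(c))
E
```

```text
pos [0.4953 0.0412 0.2308] F [1.2 0.1 0.4] gap -0.0001 t 2.6 q6 -1.16
turn/6deg [ 0.   -0.   -0.01] shift/25mm [ 6.63 -0.98 -0.59] tool y,z world [-0.92  0.4   0.  ] [0.4  0.92 0.  ]
```

View pics/w1.png

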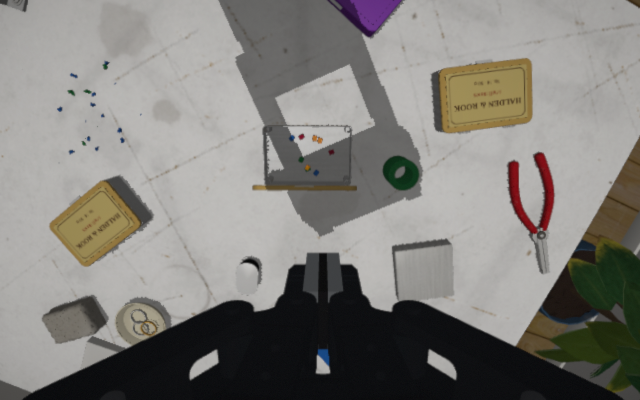

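Wrist view: the open tin is at (308,155) with its lid edge along (305,187); the tube, loupe and block are clear of the descent behind the lid.

{"method": "send_rows", "body": {"series": [[[0.4,-1,-0.6],[0,0,0]],[[1,0,0],[0,0,0]],[[1,0,0],[0,0,0]],[[1,0,0],[0,0,0]],[[1,0,0],[0,0,0]]]}}

```text
t: 3.15
eef_pos: [0.5115, 0.0186, 0.1199]
ee_rot: [1.802, 1.57, 2.967]
contact_force: [0.1, -0.5, 0.2]
finger_gap: 0.0003
```

{"method": "send_rows", "body": {"series": [[[1,0,0],[0,0,0]],[[1,0,0],[0,0,0]],[[0.2,0.2,0],[0,0,0]],[[0,0.3,0],[0,0,0]],[[0,0.3,0],[0,0,0]]]}}

```text
t: 3.65
eef_pos: [0.4937, 0.0266, 0.0676]
ee_rot: [-1.253, 1.569, -0.088]
contact_force: [2.3, -0.9, 0.9]
finger_gap: 0.0002
```

{"method": "send_rows", "body": {"series": [[[0,0.3,0],[0,0,0]],[[0.1,0.3,0],[0,0,0]],[[0.15,0.3,0],[0,0,0]],[[0.25,0.2,0],[0,0,0]],[[0.25,0.2,0],[0,0,0]]]}}

```text
t: 4.15
eef_pos: [0.4636, 0.0395, 0.0474]
ee_rot: [-0.947, 1.57, 0.218]
contact_force: [2.3, -0.3, 2.0]
finger_gap: 0.0
```

```bash
python3 - <<'E'
from h import *
goal(.512,.018,.065,66.7)
c=grab('scene');save(cv2.resize(c['frame'][120:320,200:440],None,fx=3,fy=3),'s1.png')
E
```

```text
pos [0.4636 0.0395 0.0474] F [ 2.3 -0.3  2. ] gap 0.0 t 4.15 q6 -1.16
turn/6deg [0.01 0.01 0.01] shift/25mm [-0.71 -2.12 -0.03] tool y,z world [-0.92  0.4   0.  ] [0.4  0.92 0.  ]
```

View pics/s1.png

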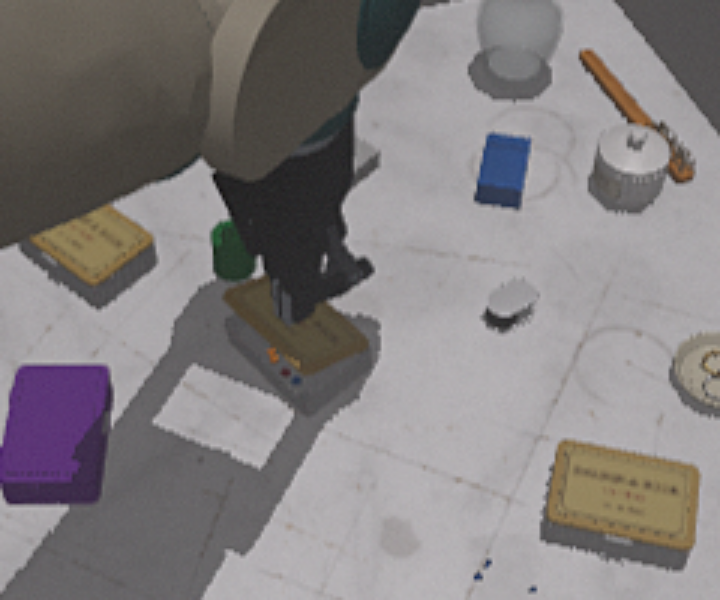

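The lid is folding down normally at about 30°. I'll keep pressing.

{"method": "send_rows", "body": {"series": [[[0.2,0.15,0],[0,0,0]],[[0.2,0.15,0],[0,0,0]],[[0.2,0.1,0],[0,0,0]],[[0.1,0,0],[0,0,0]],[[0.1,0,0],[0,0,0]]]}}

```text
t: 4.7
eef_pos: [0.454, 0.0435, 0.0277]
ee_rot: [1.686, 1.569, 2.85]
contact_force: [-11.5, 1.3, 21.5]
finger_gap: -0.0002
```

{"method": "send_rows", "body": {"series": [[[0.05,0,0],[0,0,0]],[[0.05,0,0],[0,0,0]],[[0,0,0],[0,0,0]]]}}

```text
t: 5.0
eef_pos: [0.4541, 0.0436, 0.0275]
ee_rot: [1.706, 1.568, 2.871]
contact_force: [-16.7, 1.0, 26.9]
finger_gap: -0.0005
```

{"method": "send_rows", "body": {"series": [[[-0.5,0,0],[0,0,0]],[[-1,0,0],[0,0,0]],[[-1,0,0],[0,0,0]],[[-1,-0.8,0],[0,0,0]],[[-1,-0.8,0],[0,0,0]]], "hand": 0}}

```text
t: 5.5
eef_pos: [0.4916, 0.0273, 0.1386]
ee_rot: [0.09, 1.571, 1.255]
contact_force: [-0.2, -0.3, 0.8]
finger_gap: 0.0721
```

{"method": "send_rows", "body": {"series": [[[-1,-0.8,0],[0,0,0]],[[-1,-0.8,0],[0,0,0]],[[-1,-0.8,0],[0,0,0]],[[-1,-0.8,0],[0,0,0]],[[0,0,0],[0,0,0]]]}}

```text
t: 6.0
eef_pos: [0.5672, -0.0052, 0.2409]
ee_rot: [-1.247, 1.565, -0.084]
contact_force: [0.6, -0.8, 0.1]
finger_gap: 0.0854
```

```bash
cat >> h.py <<'E'
def find(P,x,y,r,zlo,zhi,name='',mask=None):
    Q=P.reshape(-1,3);m=(np.hypot(Q[:,0]-x,Q[:,1]-y)<r)&(Q[:,2]>zlo)&(Q[:,2]<zhi);Q=Q[m]
    if len(Q)<20: print(name,'none');return
    # drop strays: keep largest blob on 2 mm grid
    g=np.zeros((200,200),np.uint8);ij=np.clip(((Q[:,:2]-[x,y])/.002+100).astype(int),0,199);g[ij[:,0],ij[:,1]]=1
    g=cv2.morphologyEx(cv2.dilate(g,np.ones((3,3))),cv2.MORPH_OPEN,np.ones((5,5)));n,L,s,_=cv2.connectedComponentsWithStats(g)
    k=1+np.argmax(s[1:,4]);Q=Q[L[ij[:,0],ij[:,1]]==k]
    m=cv2.minAreaRect(Q[:,:2].astype(np.float32)*1000);b=cv2.boxPoints(m);e=b[1]-b[0];f=b[2]-b[1]
    if np.linalg.norm(e)<np.linalg.norm(f): e=f
    print(name,len(Q),'c',np.round(m[0],1),'sz',np.round(sorted(m[1]),1),'long-ang',round(np.degrees(np.arctan2(e[1],e[0]))%180,1),'z',np.round(np.median(Q[:,2])*1000,1))
E
python3 - <<'E'
from h import *
c=grab('wrist');P=cloud(c);save(c['frame'],'w2.png');t=cloud(grab('top'));s=cloud(grab('scene'))
for n,P in [('w',P),('t',t),('s',s)]:
    for k,x,y,l,h in [('open',.466,.037,.022,.04),('tin1',.479,.215,.022,.04),('tin2',.441,-.193,.022,.04),('block',.631,.102,.012,.03)]:
        find(P,x,y,.065,l,h,n+' '+k)
goal(.479,.215,.2,-15.4)
E
```

```text
w open 6321 c [465.4  36.6] sz [63.6 88.4] long-ang 66.7 z 28.2
w tin1 3296 c [495.2 208.2] sz [33.9 90.9] long-ang 69.0 z 28.0
w tin2 5161 c [ 440.8 -194.6] sz [65.5 88.7] long-ang 101.1 z 28.3
w block 3333 c [632.5 101.5] sz [61.8 62. ] long-ang 164.4 z 17.3
t open none
t tin1 961 c [478.7 215.7] sz [62.  89.3] long-ang 73.9 z 28.7
t tin2 1018 c [ 441.3 -192.8] sz [64.2 89.6] long-ang 101.4 z 28.1
t block 201 c [636.3 120.7] sz [25.6 61.3] long-ang 164.7 z 17.6
s open 1121 c [466.1  37.7] sz [63.9 89.5] long-ang 67.1 z 29.9
s tin1 944 c [479.2 214.5] sz [63.  89.9] long-ang 73.4 z 30.2
s tin2 1461 c [ 441.  -193.9] sz [64.4 87.4] long-ang 102.0 z 30.0
s block 593 c [632.6 102. ] sz [63.3 67. ] long-ang 163.1 z 19.1
pos [ 0.5642 -0.004   0.2362] F [-0.7 -0.3  0.3] gap 0.0856 t 6.15 q6 -1.24
turn/6deg [ 1.369e+01 -2.000e-02 -1.000e-02] shift/25mm [ 1.45  7.54 -5.61] tool y,z world [0.27 0.96 0.  ] [ 0.96 -0.27  0.  ]
```

View pics/w2.png

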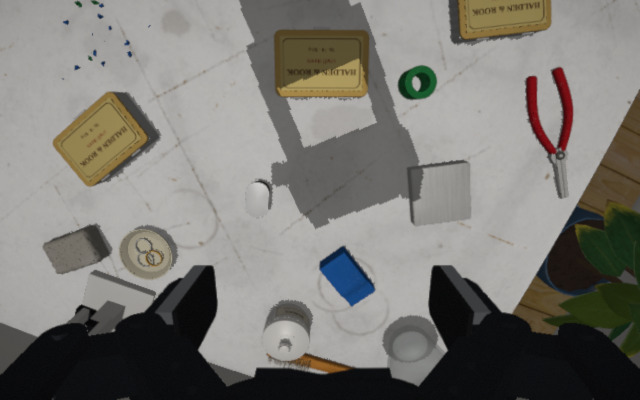

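Lid is shut: the brass lid lies flat at (321,63). Going to tin_1.

{"method": "send_rows", "body": {"series": [[[0,0,0],[1,0,0]],[[0,0,0],[1,0,0]],[[0,0,0],[1,0,0]],[[0,0,0],[1,0,0]],[[0,0,0],[1,0,0]]]}}

```text
t: 6.65
eef_pos: [0.5637, -0.0037, 0.2359]
ee_rot: [2.365, 1.568, 3.002]
contact_force: [-0.2, -1.6, -0.6]
finger_gap: 0.0856
```

{"method": "send_rows", "body": {"series": [[[0,0,0],[1,0,0]],[[0,0,0],[1,0,0]],[[0,0,0],[1,0,0]],[[0,0,0],[1,0,0]],[[0,0,0],[1,0,0]]]}}

```text
t: 7.15
eef_pos: [0.5637, -0.0037, 0.2359]
ee_rot: [2.903, 1.568, 3.017]
contact_force: [-0.1, -0.3, 0.9]
finger_gap: 0.0855
```

{"method": "send_rows", "body": {"series": [[[0,0,0],[1,0,0]],[[0,0,0],[1,0,0]],[[0,0,0],[1,0,0]],[[0,0,0],[0.6,0,0]],[[0,0.83,-0.63],[0,0,0]]]}}

```text
t: 7.65
eef_pos: [0.5541, 0.0187, 0.2355]
ee_rot: [-2.734, 1.568, -2.998]
contact_force: [0.4, 1.3, 0.4]
finger_gap: 0.0857
```

{"method": "send_rows", "body": {"series": [[[0,0.83,-0.63],[0,0,0]],[[0,0.83,-0.63],[0,0,0]],[[0,0.83,-0.63],[0,0,0]],[[0,0.83,-0.63],[0,0,0]],[[0.6,0.83,-0.63],[0,0,0]]]}}

```text
t: 8.15
eef_pos: [0.5046, 0.1416, 0.223]
ee_rot: [0.56, 1.569, 0.3]
contact_force: [0.2, -0.9, 0.0]
finger_gap: 0.0854
```

{"method": "send_rows", "body": {"series": [[[0.8,0.83,-0.63],[0,0,0]],[[0.8,0.83,-0.63],[0,0,0]],[[0.8,0.83,-0.63],[0,0,0]],[[0,0,0],[0,0,0]]]}}

```text
t: 8.55
eef_pos: [0.4719, 0.2142, 0.1579]
ee_rot: [-2.637, 1.563, -2.893]
contact_force: [-0.2, -0.4, -0.8]
finger_gap: 0.0851
```

```bash
python3 - <<'E'
from h import *
goal(.479,.215,-.003,-16)
P=cloud(grab('wrist'));find(P,.479,.215,.065,.022,.04,'w tin1')
E
```

```text
pos [0.4719 0.2142 0.1579] F [-0.2 -0.4 -0.8] gap 0.0851 t 8.55 q6 0.61
turn/6deg [ 0.22 -0.07  0.04] shift/25mm [6.44 0.11 0.26] tool y,z world [0.28 0.96 0.  ] [ 0.96 -0.28  0.  ]
w tin1 8406 c [479.  213.6] sz [64.4 87.3] long-ang 74.7 z 28.3
```

{"method": "send_rows", "body": {"series": [[[1,0.1,0.26],[0.15,-0.05,0]],[[1,0,0],[0,0,0]],[[1,0,0],[0,0,0]],[[1,0,0],[0,0,0]],[[1,0,0],[0,0,0]]]}}

```text
t: 9.1
eef_pos: [0.4835, 0.2124, 0.0372]
ee_rot: [0.052, 1.565, -0.225]
contact_force: [-0.0, 1.1, -0.3]
finger_gap: 0.0856
```

{"method": "send_rows", "body": {"series": [[[0.6,0,0],[0,0,0]],[[0.5,0,0],[0,0,0]],[[0.2,0,0],[0,0,0]],[[0.05,0,0],[0,0,0]],[[0,0,0],[0,0,0]]]}}

```text
t: 9.6
eef_pos: [0.4838, 0.2134, 0.0046]
ee_rot: [0.133, 1.564, -0.142]
contact_force: [0.6, -0.1, -0.5]
finger_gap: 0.0858
```

```bash
python3 - <<'E'
from h import *
goal(.479,.2145,-.003,-15.6)
c=grab('wrist');save(c['frame'],'w3.png')
E
```

```text
pos [0.4838 0.2134 0.0046] F [ 0.6 -0.1 -0.5] gap 0.0858 t 9.6 q6 0.62
turn/6deg [-0.03  0.06 -0.01] shift/25mm [ 0.3  -0.01 -0.2 ] tool y,z world [0.27 0.96 0.  ] [ 0.96 -0.27  0.  ]
```

View pics/w3.png

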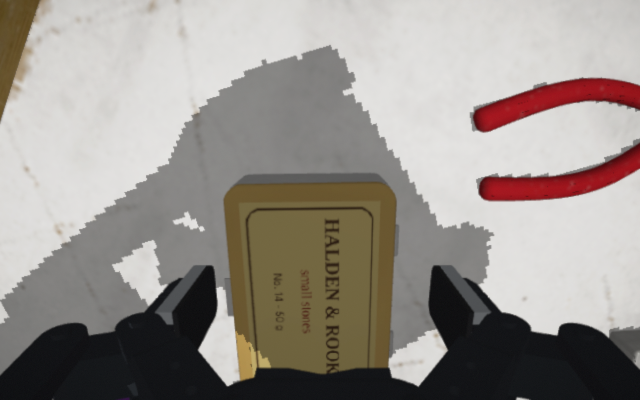

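The tin is between the pads, its edges at columns 225 and 397 and the pads at 215 and 432. I centre and close.

{"method": "send_rows", "body": {"series": [[[0.3,0,-0.2],[0,0.06,0]],[[0,0,0],[0,0,0]],[[0,0,0],[0,0,0]]]}}

```text
t: 9.95
eef_pos: [0.4782, 0.2146, -0.0039]
ee_rot: [-3.03, 1.569, 2.978]
contact_force: [0.5, -0.4, -0.1]
finger_gap: 0.0855
```

{"method": "send_rows", "body": {"series": [[[0,0,0],[0,0,0]],[[0,0,0],[0,0,0]],[[0,0,0],[0,0,0]],[[0,0,0],[0,0,0]],[[0,0,0],[0,0,0]]], "hand": 1, "newtons": 40}}

```text
t: 10.45
eef_pos: [0.4788, 0.2147, -0.0032]
ee_rot: [2.116, 1.57, 1.841]
contact_force: [-1.1, -0.0, 6.3]
finger_gap: 0.059
```

{"method": "send_rows", "body": {"series": [[[-0.2,0,0],[0,0,0]],[[-0.6,0,0],[0,0,0]],[[-0.8,0,0],[0,0,0]],[[-0.8,0,0],[0,0,0]],[[-0.8,0,0],[0,0,0]]]}}

```text
t: 10.95
eef_pos: [0.4785, 0.2145, 0.0778]
ee_rot: [2.947, 1.57, 2.672]
contact_force: [-0.3, -0.2, -2.3]
finger_gap: 0.0593
```

```bash
python3 - <<'E'
from h import *
goal(.4658,.0369,.07,-23.2)
P=cloud(grab('wrist'));
o=manip.get_obs()
find(P,o['eef_pos'][0],o['eef_pos'][1],.065,.06,.13,'held')
s=cloud(grab('scene'));find(s,o['eef_pos'][0],o['eef_pos'][1],.065,.09,.13,'held s')
c=grab('scene');save(cv2.resize(c['frame'][80:280,140:380],None,fx=3,fy=3),'s2.png')
E
```

```text
pos [0.4785 0.2145 0.0778] F [-0.3 -0.2 -2.3] gap 0.0593 t 10.95 q6 0.63
turn/6deg [ 1.24 -0.01 -0.  ] shift/25mm [ 0.31 -6.73  2.33] tool y,z world [0.39 0.92 0.  ] [ 0.92 -0.39  0.  ]
held 38343 c [479.8 220.1] sz [89.2 90. ] long-ang 116.6 z 109.2
held s 1138 c [479.5 200.3] sz [71.5 80.8] long-ang 7.5 z 114.5
```

View pics/s2.png

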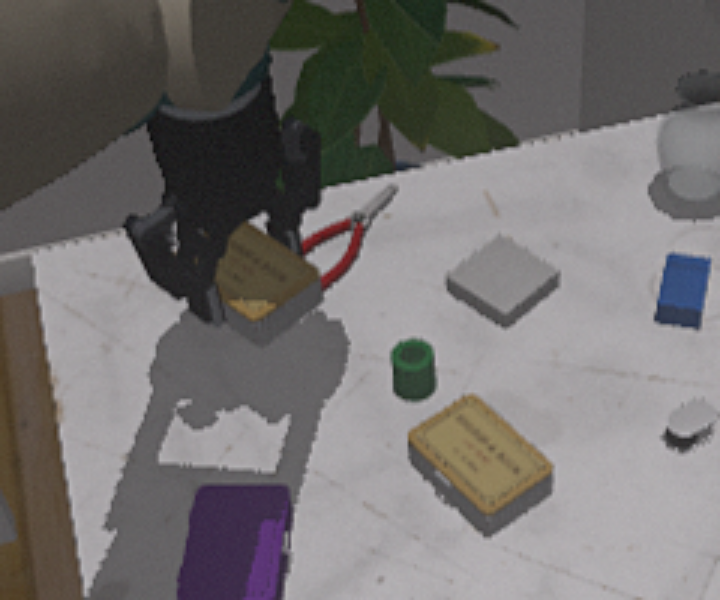

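Tin_1 is held level and clear of everything. Carrying it over the open tin.

{"method": "send_rows", "body": {"series": [[[0,0,0],[0.62,0,0]],[[0,0,0],[0.62,0,0]],[[0,-0.84,0.29],[0,0,0]],[[0,-0.84,0.29],[0,0,0]],[[0,-0.84,0.29],[0,0,0]]]}}

```text
t: 11.6
eef_pos: [0.4727, 0.1473, 0.0747]
ee_rot: [-2.678, 1.567, -3.083]
contact_force: [0.2, -0.4, -1.9]
finger_gap: 0.0589
```

{"method": "send_rows", "body": {"series": [[[0,-0.84,0.29],[0,0,0]],[[0,-0.84,0.29],[0,0,0]],[[0,-0.84,0.29],[0,0,0]],[[0,-0.84,0.29],[0,0,0]],[[0,-0.84,0.29],[0,0,0]]]}}

```text
t: 12.1
eef_pos: [0.4647, 0.0364, 0.0748]
ee_rot: [-2.853, 1.567, 3.025]
contact_force: [0.1, -0.6, -2.0]
finger_gap: 0.0589
```

{"method": "send_rows", "body": {"series": [[[0,0,0],[0,0,0]],[[0,0,0],[0,0,0]]]}}

```text
t: 12.3
eef_pos: [0.4651, 0.0373, 0.0753]
ee_rot: [-3.004, 1.568, 2.874]
contact_force: [0.2, -0.0, -2.0]
finger_gap: 0.0592
```

```bash
cat >> h.py <<'E'
def brass(zlo,zhi,name='brass'):
    c=grab('wrist');P=cloud(c);hsv=cv2.cvtColor(c['frame'],cv2.COLOR_BGR2HSV)
    m=(hsv[...,0]>12)&(hsv[...,0]<35)&(hsv[...,1]>70);P[~m]=np.nan
    o=manip.get_obs();Q=P.reshape(-1,3);Q=Q[(Q[:,2]>zlo)&(Q[:,2]<zhi)]
    A=R.from_euler('xyz',o['ee_rot']);L=A.inv().apply(Q-o['eef_pos'])*1000
    L=L[np.hypot(L[:,1],L[:,2])<70]
    print(name,len(L),'tool y',np.percentile(L[:,1],[1,5,95,99]).round(1),'z',np.percentile(L[:,2],[1,5,50,95,99]).round(1),'x med',np.median(L[:,0]).round(1))
    save(c['frame'],name+'.png');return c
E
python3 - <<'E'
from h import *
goal(.4658,.0370,.0255,-23.2)
brass(.06,.13,'held1')
brass(.02,.04,'under1')
find(cloud(grab('scene')),.466,.037,.065,.024,.034,'s open')
E
```

```text
pos [0.4651 0.0373 0.0753] F [ 0.2 -0.  -2. ] gap 0.0592 t 12.3 q6 0.41
turn/6deg [-0.01 -0.03  0.  ] shift/25mm [1.99 0.   0.03] tool y,z world [0.39 0.92 0.  ] [ 0.92 -0.39  0.  ]
held1 31407 tool y [-24.8 -20.8  40.1  42.3] z [-28.9 -26.5   0.2  26.5  28.9] x med -31.3
under1 2023 tool y [33.3 33.6 42.4 42.7] z [-27.  -24.2   1.3  26.9  29.9] x med 47.8
s open 699 c [464.5  38.5] sz [62.7 92.8] long-ang 72.9 z 30.0
```

{"method": "send_rows", "body": {"series": [[[0.6,0,0.03],[0,0,0]],[[0.6,0,0],[0,0,0]],[[0.4,0,0],[0,0,0]],[[0.25,0,0],[0,0,0]],[[0.14,0,0],[0,0,0]]]}}

```text
t: 12.95
eef_pos: [0.4662, 0.0373, 0.026]
ee_rot: [-3.014, 1.569, 2.865]
contact_force: [-0.1, -0.4, -2.6]
finger_gap: 0.0592
```

{"method": "send_rows", "body": {"series": [[[0,0,0],[0,0,0]],[[0.03,0,0],[0,0,0]],[[0,0,0],[0,0,0]]]}}

```text
t: 13.25
eef_pos: [0.4667, 0.037, 0.0262]
ee_rot: [2.085, 1.57, 1.68]
contact_force: [-0.1, 0.1, -2.7]
finger_gap: 0.0595
```

{"method": "send_rows", "body": {"series": [[[0.05,0,0],[0,0,0]],[[0.03,0,0],[0,0,0]],[[0,0,0],[0,0,0]]]}}

```text
t: 13.55
eef_pos: [0.4668, 0.0371, 0.0252]
ee_rot: [1.62, 1.57, 1.215]
contact_force: [-5.2, -0.0, 8.2]
finger_gap: 0.0588
```

{"method": "send_rows", "body": {"series": [[[0,0,0],[0,0,0]],[[0,0,0],[0,0,0]],[[0,0,0],[0,0,0]],[[-0.4,0,0],[0,0,0]],[[-0.8,0,0],[0,0,0]]], "hand": 0}}

```text
t: 14.05
eef_pos: [0.4653, 0.037, 0.0532]
ee_rot: [-2.834, 1.567, 3.044]
contact_force: [0.2, -0.4, -0.2]
finger_gap: 0.0856
```

{"method": "send_rows", "body": {"series": [[[-1,0,0],[0,0,0]],[[-1,0,0],[0,0,0]],[[-1,0,0],[0,0,0]],[[-1,0,0],[0,0,0]],[[0,0,0],[0,0,0]]]}}

```text
t: 14.55
eef_pos: [0.4683, 0.037, 0.1584]
ee_rot: [0.463, 1.564, 0.058]
contact_force: [-0.2, -0.1, 0.5]
finger_gap: 0.0854
```

```bash
python3 - <<'E'
from h import *
goal(.441,-.194,.13,11.3)
brass(.045,.075,'st1')
s=cloud(grab('scene'));find(s,.466,.037,.065,.05,.063,'s stack');find(s,.441,-.194,.065,.02,.04,'s tin2')
w=cloud(grab('wrist'));find(w,.466,.037,.065,.05,.063,'w stack')
E
```

```text
pos [0.4683 0.037  0.1584] F [-0.2 -0.1  0.5] gap 0.0854 t 14.55 q6 0.41
turn/6deg [-5.75  0.06 -0.01] shift/25mm [ 1.13 -8.85 -2.88] tool y,z world [-0.2   0.98  0.  ] [0.98 0.2  0.  ]
st1 9914 tool y [-43.1 -38.9  38.3  41.6] z [-29.7 -27.2  -0.6  25.6  28.1] x med 99.3
s stack 1178 c [466.7  37.9] sz [64.  89.6] long-ang 67.3 z 58.5
s tin2 1482 c [ 440.7 -193.9] sz [63.4 87.6] long-ang 102.2 z 30.0
w stack 10442 c [466.2  36.6] sz [64.6 87.1] long-ang 67.2 z 56.8
```

{"method": "send_rows", "body": {"series": [[[0,0,0],[-0.96,0,0]],[[0,0,0],[-0.96,0,0]],[[0,0,0],[-0.96,0,0]],[[0,0,0],[-0.96,0,0]],[[0,0,0],[-0.96,0,0]]]}}

```text
t: 15.2
eef_pos: [0.4657, 0.037, 0.1522]
ee_rot: [2.929, 1.567, 3.03]
contact_force: [0.4, -0.7, 0.2]
finger_gap: 0.0853
```

{"method": "send_rows", "body": {"series": [[[0,0,0],[-0.95,0.06,0]],[[0,-0.98,-0.32],[0,0,0]],[[0,-0.98,-0.32],[0,0,0]],[[0,-0.98,-0.32],[0,0,0]],[[0,-0.98,-0.32],[0,0,0]]]}}

```text
t: 15.7
eef_pos: [0.4534, -0.0662, 0.1525]
ee_rot: [2.936, 1.561, 3.134]
contact_force: [0.5, 0.2, 0.3]
finger_gap: 0.0856
```

{"method": "send_rows", "body": {"series": [[[0,-0.98,-0.32],[0,0,0]],[[0,-0.98,-0.32],[0,0,0]],[[0,-0.98,-0.32],[0,0,0]],[[0,-0.98,-0.32],[0,0,0]],[[0,-0.98,-0.32],[0,0,0]]]}}

```text
t: 16.2
eef_pos: [0.4381, -0.194, 0.1526]
ee_rot: [2.862, 1.561, 3.059]
contact_force: [-0.4, 0.0, 1.0]
finger_gap: 0.0853
```

{"method": "send_rows", "body": {"series": [[[0,0,0],[0,0,0]],[[0,0,0],[0,0,0]]]}}

```text
t: 16.4
eef_pos: [0.4384, -0.1931, 0.1529]
ee_rot: [2.849, 1.562, 3.045]
contact_force: [0.6, 0.9, 0.1]
finger_gap: 0.0855
```

```bash
python3 - <<'E'
from h import *
goal(.441,-.194,-.002,11.3)
w=cloud(grab('wrist'));find(w,.441,-.194,.065,.02,.04,'w tin2')
E
```

```text
pos [ 0.4384 -0.1931  0.1529] F [0.6 0.9 0.1] gap 0.0855 t 16.4 q6 -0.69
turn/6deg [-0.01 -0.08 -0.03] shift/25mm [ 6.2  -0.05  0.09] tool y,z world [-0.2   0.98  0.  ] [0.98 0.2  0.  ]
w tin2 8562 c [ 440.9 -194.7] sz [64.2 86.7] long-ang 102.2 z 28.4
```

{"method": "send_rows", "body": {"series": [[[1,-0.05,0.09],[-0.06,-0.07,-0.03]],[[1,0,0],[0,0,0]],[[1,0,0],[0,0,0]],[[1,0,0],[0,0,0]],[[1,0,0],[0,0,0]]]}}

```text
t: 16.95
eef_pos: [0.4414, -0.1931, 0.0278]
ee_rot: [-1.557, 1.569, -1.352]
contact_force: [0.3, 0.5, 0.7]
finger_gap: 0.0852
```

{"method": "send_rows", "body": {"series": [[[0.6,0,0],[0,0,0]],[[0.3,0,0],[0,0,0]],[[0.2,0,0],[0,0,0]],[[0,0,0],[0,0,0]]]}}

```text
t: 17.35
eef_pos: [0.4414, -0.194, 0.0015]
ee_rot: [-1.558, 1.569, -1.354]
contact_force: [-0.5, 0.3, -0.2]
finger_gap: 0.0852
```

```bash
python3 - <<'E'
from h import *
goal(.441,-.194,-.002,11.5)
E
```

```text
pos [ 0.4414 -0.194   0.0015] F [-0.5  0.3 -0.2] gap 0.0852 t 17.35 q6 -0.69
turn/6deg [0.03 0.   0.02] shift/25mm [ 0.14  0.   -0.02] tool y,z world [-0.2   0.98  0.  ] [0.98 0.2  0.  ]
```

{"method": "send_rows", "body": {"series": [[[0.1,0,0],[0,0,0]],[[0,0,0],[0,0,0]]]}}

```text
t: 17.55
eef_pos: [0.4417, -0.1945, -0.0005]
ee_rot: [-1.252, 1.568, -1.049]
contact_force: [-0.0, 0.8, 0.1]
finger_gap: 0.0852
```

{"method": "send_rows", "body": {"series": [[[0,0,0],[0,0,0]],[[0,0,0],[0,0,0]],[[0,0,0],[0,0,0]],[[0,0,0],[0,0,0]],[[0,0,0],[0,0,0]]], "hand": 1, "newtons": 40}}

```text
t: 18.05
eef_pos: [0.4417, -0.1946, -0.0003]
ee_rot: [-1.254, 1.568, -1.051]
contact_force: [-1.2, 1.3, 5.8]
finger_gap: 0.0589
```

{"method": "send_rows", "body": {"series": [[[-0.2,0,0],[0,0,0]],[[-0.6,0,0],[0,0,0]],[[-0.9,0,0],[0,0,0]],[[-0.9,0,0],[0,0,0]],[[-0.9,0,0],[0,0,0]]]}}

```text
t: 18.55
eef_pos: [0.4409, -0.194, 0.0871]
ee_rot: [-1.877, 1.569, -1.674]
contact_force: [0.2, 0.4, -0.8]
finger_gap: 0.0591
```

{"method": "send_rows", "body": {"series": [[[-0.6,0,0],[0,0,0]],[[0,0,0],[0,0,0]]]}}

```text
t: 18.75
eef_pos: [0.4423, -0.1947, 0.1037]
ee_rot: [-0.958, 1.565, -0.755]
contact_force: [0.0, 0.3, -1.2]
finger_gap: 0.0593
```

```bash
python3 - <<'E'
from h import *
goal(.4662,.037,.1,-23.0)
c=brass(.09,.16,'held2')
E
```

```text
pos [ 0.4423 -0.1947  0.1037] F [ 0.   0.3 -1.2] gap 0.0593 t 18.75 q6 -0.69
turn/6deg [5.78 0.05 0.04] shift/25mm [ 0.15  8.91 -2.74] tool y,z world [0.39 0.92 0.  ] [ 0.92 -0.39  0.  ]
held2 31111 tool y [-27.  -22.9  40.4  42.7] z [-28.7 -26.4   0.3  26.7  29.1] x med -30.3
```

View pics/held2.png

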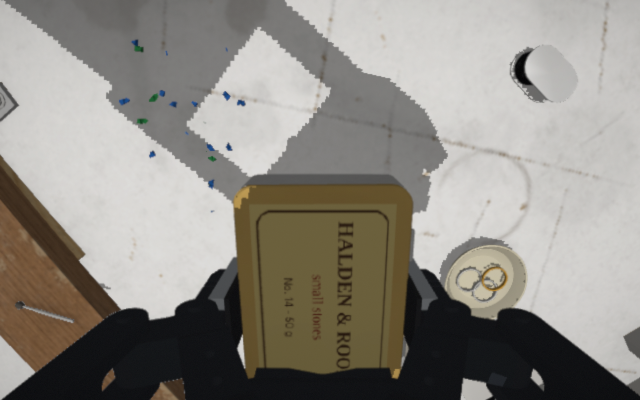

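Tin_2 is held level between the pads, its top edge square at row 180. Carrying it to the pile.

{"method": "send_rows", "body": {"series": [[[0,0,0],[0.96,0,0]],[[0,0,0],[0.96,0,0]],[[0,0,0],[0.96,0,0]],[[0,0,0],[0.96,0,0]],[[0,0,0],[0.96,0,0]]]}}

```text
t: 19.3
eef_pos: [0.4405, -0.1938, 0.0997]
ee_rot: [-2.482, 1.569, -2.786]
contact_force: [0.4, 0.1, 0.2]
finger_gap: 0.0591
```

{"method": "send_rows", "body": {"series": [[[0,0,0],[0.98,0,0]],[[0,0.89,-0.27],[0,0,0]],[[0,0.89,-0.27],[0,0,0]],[[0,0.89,-0.27],[0,0,0]],[[0,0.89,-0.27],[0,0,0]]]}}

```text
t: 19.8
eef_pos: [0.4504, -0.1007, 0.0996]
ee_rot: [-2.179, 1.568, -2.581]
contact_force: [0.1, -0.3, -1.6]
finger_gap: 0.0588
```

{"method": "send_rows", "body": {"series": [[[0,0.89,-0.27],[0,0,0]],[[0,0.89,-0.27],[0,0,0]],[[0,0.89,-0.27],[0,0,0]],[[0,0.89,-0.27],[0,0,0]],[[0,0.89,-0.27],[0,0,0]]]}}

```text
t: 20.3
eef_pos: [0.4628, 0.0149, 0.0993]
ee_rot: [-1.995, 1.568, -2.397]
contact_force: [-0.2, -0.3, -1.9]
finger_gap: 0.0589
```

{"method": "send_rows", "body": {"series": [[[0,0.89,-0.27],[0,0,0]],[[0,0,0],[0,0,0]],[[0,0,0],[0,0,0]]]}}

```text
t: 20.6
eef_pos: [0.4655, 0.037, 0.0997]
ee_rot: [-1.781, 1.568, -2.182]
contact_force: [-0.1, 0.5, -0.8]
finger_gap: 0.0587
```

```bash
python3 - <<'E'
from h import *
goal(.4662,.037,.0537,-23.0)
brass(.09,.16,'held2b')
brass(.045,.065,'under2')
E
```

```text
pos [0.4655 0.037  0.0997] F [-0.1  0.5 -0.8] gap 0.0587 t 20.6 q6 0.4
turn/6deg [ 0.   -0.01  0.03] shift/25mm [1.84 0.01 0.03] tool y,z world [0.39 0.92 0.  ] [ 0.92 -0.39  0.  ]
held2b 31057 tool y [-26.4 -22.2  41.   43.3] z [-29.2 -26.8  -0.2  26.3  28.7] x med -28.3
under2 1951 tool y [35.5 35.8 43.8 44.2] z [-27.8 -25.    0.5  26.2  29. ] x med 43.9
```

{"method": "send_rows", "body": {"series": [[[0.6,0.02,0.03],[0,0,0]],[[0.6,0,0],[0,0,0]],[[0.35,0,0],[0,0,0]],[[0.15,0,0],[0,0,0]],[[0,0,0],[0,0,0]]]}}

```text
t: 21.2
eef_pos: [0.4669, 0.0367, 0.0582]
ee_rot: [-1.245, 1.569, -1.647]
contact_force: [-0.0, -0.3, -0.5]
finger_gap: 0.0592
```

{"method": "send_rows", "body": {"series": [[[0.05,0,0],[0,0,0]],[[0,0,0],[0,0,0]]]}}

```text
t: 21.4
eef_pos: [0.4675, 0.037, 0.0578]
ee_rot: [-0.515, 1.568, -0.917]
contact_force: [-0.1, 0.3, -1.0]
finger_gap: 0.0591
```

{"method": "send_rows", "body": {"series": [[[0.05,0,-0.02],[0,0,0]],[[0,0,0],[0,0,0]]]}}

```text
t: 21.6
eef_pos: [0.4671, 0.0373, 0.0566]
ee_rot: [-0.446, 1.568, -0.848]
contact_force: [0.1, -0.1, 1.4]
finger_gap: 0.0591
```

{"method": "send_rows", "body": {"series": [[[0.05,0,0],[0,0,0]],[[0,0,0],[0,0,0]]]}}

```text
t: 21.8
eef_pos: [0.4672, 0.0373, 0.0565]
ee_rot: [-0.37, 1.568, -0.772]
contact_force: [-4.7, 0.5, 12.2]
finger_gap: 0.0587
```

{"method": "send_rows", "body": {"series": [[[0,0,0],[0,0,0]],[[0,0,0],[0,0,0]],[[0,0,0],[0,0,0]],[[-0.4,0,0],[0,0,0]],[[-0.8,0,0],[0,0,0]]], "hand": 0}}

```text
t: 22.3
eef_pos: [0.4656, 0.0373, 0.0841]
ee_rot: [-2.09, 1.567, -2.492]
contact_force: [0.6, 0.1, 0.6]
finger_gap: 0.0854
```

{"method": "send_rows", "body": {"series": [[[-1,0,0],[0,0,0]],[[-1,0,0],[0,0,0]],[[-1,0,0],[0,0,0]],[[-1,0,0],[0,0,0]],[[0,0,0],[0,0,0]]]}}

```text
t: 22.8
eef_pos: [0.4683, 0.0375, 0.1894]
ee_rot: [0.148, 1.562, -0.254]
contact_force: [1.0, 0.1, 0.7]
finger_gap: 0.0852
```

```bash
python3 - <<'E'
from h import *
goal(.6323,.1019,.12,-15.6)
c=brass(.07,.1,'st2');P=cloud(c)
find(P,.466,.037,.065,.078,.095,'w stack');find(P,.632,.102,.06,.012,.03,'w block')
s=grab('scene');S=cloud(s);find(S,.466,.037,.065,.078,.093,'s stack');find(S,.632,.102,.06,.013,.03,'s block')
save(cv2.resize(s['frame'][120:300,220:420],None,fx=3.5,fy=3.3),'s3.png')
E
```

```text
pos [0.4683 0.0375 0.1894] F [1.  0.1 0.7] gap 0.0852 t 22.8 q6 0.4
turn/6deg [-1.24  0.08 -0.01] shift/25mm [2.78 4.24 5.63] tool y,z world [0.27 0.96 0.  ] [ 0.96 -0.27  0.  ]
st2 9717 tool y [-42.8 -38.3  39.2  42. ] z [-29.5 -27.   -0.7  25.7  28.2] x med 101.8
w stack 9932 c [466.7  37. ] sz [64.4 87. ] long-ang 67.0 z 85.2
w block 5869 c [632.6 101.6] sz [62.4 63.2] long-ang 164.4 z 17.3
s stack 1215 c [466.8  38. ] sz [66.2 88.8] long-ang 67.9 z 86.9
s block 579 c [633.3 102.1] sz [63.3 65.5] long-ang 165.3 z 19.2
```

View pics/s3.png

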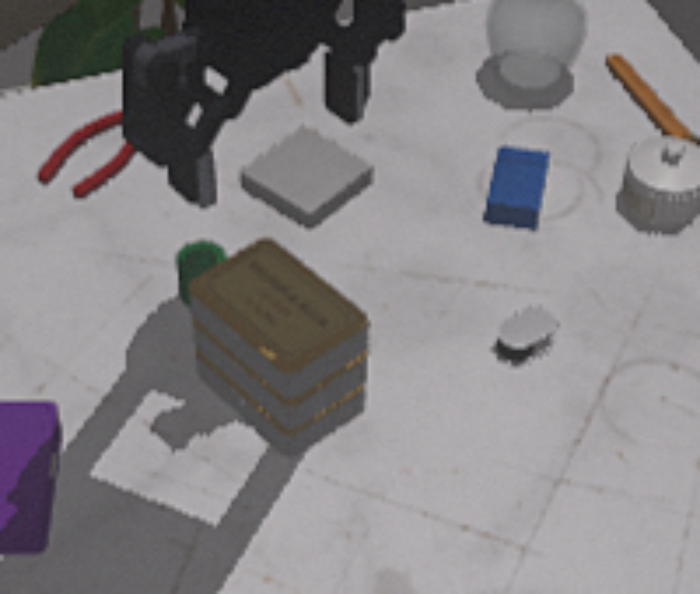

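The three tins stand flush, edges lined up at (195,300)-(368,400). Going to the block.

{"method": "send_rows", "body": {"series": [[[0,0,0],[-0.62,0,0]],[[0,0,0],[-0.62,0.06,0]],[[0,0.6,0.8],[0,0,0]],[[0,0.6,0.8],[0,0,0]],[[0,0.6,0.8],[0,0,0]]]}}

```text
t: 23.4
eef_pos: [0.5366, 0.065, 0.1829]
ee_rot: [-2.823, 1.563, -3.095]
contact_force: [-0.4, -0.4, 0.4]
finger_gap: 0.0856
```

{"method": "send_rows", "body": {"series": [[[0,0.6,0.8],[0,0,0]],[[0.5,0.6,0.8],[0,0,0]],[[1,0.6,0.8],[0,0,0]],[[1,0.6,0.8],[0,0,0]],[[0,0,0],[0,0,0]]]}}

```text
t: 23.9
eef_pos: [0.6276, 0.1015, 0.1132]
ee_rot: [-2.796, 1.553, -3.068]
contact_force: [0.8, 0.0, -1.1]
finger_gap: 0.0855
```

```bash
python3 - <<'E'
from h import *
goal(.6326,.1018,.005,-15.5)
find(cloud(grab('wrist')),.632,.102,.06,.012,.03,'w block')
E
```

```text
pos [0.6276 0.1015 0.1132] F [ 0.8  0.  -1.1] gap 0.0855 t 23.9 q6 0.37
turn/6deg [-0.01 -0.16  0.06] shift/25mm [4.33 0.06 0.19] tool y,z world [0.27 0.96 0.  ] [ 0.96 -0.27  0.  ]
w block 7836 c [632.9 101.5] sz [62.1 62.2] long-ang 164.3 z 17.4
```

{"method": "send_rows", "body": {"series": [[[1,0.06,0.2],[0,-0.08,0.04]],[[1,0,0],[0,0,0]],[[1,0,0],[0,0,0]],[[0.7,0,0],[0,0,0]],[[0.3,0,0],[0,0,0]]]}}

```text
t: 24.45
eef_pos: [0.6335, 0.1008, 0.0203]
ee_rot: [0.925, 1.569, 0.653]
contact_force: [-0.6, 0.1, -0.2]
finger_gap: 0.0851
```

{"method": "send_rows", "body": {"series": [[[0.2,0,0],[0,0,0]],[[0,0,0],[0,0,0]],[[0,0,0],[0,0,0]]]}}

```text
t: 24.75
eef_pos: [0.6354, 0.1013, 0.0178]
ee_rot: [0.553, 1.565, 0.281]
contact_force: [-0.7, -0.8, 0.3]
finger_gap: 0.0852
```

```bash
python3 - <<'E'
from h import *
goal(.6326,.1018,.004,-15.6)
E
```

```text
pos [0.6354 0.1013 0.0178] F [-0.7 -0.8  0.3] gap 0.0852 t 24.75 q6 0.37
turn/6deg [ 0.    0.05 -0.03] shift/25mm [ 0.55 -0.01 -0.11] tool y,z world [0.27 0.96 0.  ] [ 0.96 -0.27  0.  ]
```

{"method": "send_rows", "body": {"series": [[[0.3,0,-0.1],[0,0.04,0]],[[0.2,0,0],[0,0,0]],[[0,0,0],[0,0,0]],[[0,0,0],[0,0,0]]]}}

```text
t: 25.15
eef_pos: [0.6322, 0.1019, 0.0036]
ee_rot: [2.117, 1.568, 1.845]
contact_force: [0.2, -0.4, 0.7]
finger_gap: 0.0855
```

```bash
python3 - <<'E'
from h import *
goal(.6326,.1018,.004,-15.6)
E
```

```text
pos [0.6322 0.1019 0.0036] F [ 0.2 -0.4  0.7] gap 0.0855 t 25.15 q6 0.37
turn/6deg [ 0.   -0.01 -0.02] shift/25mm [-0.02 -0.    0.02] tool y,z world [0.27 0.96 0.  ] [ 0.96 -0.27  0.  ]
```

{"method": "send_rows", "body": {"series": [[[0,0,0],[0,0,0]],[[0,0,0],[0,0,0]],[[0,0,0],[0,0,0]],[[0,0,0],[0,0,0]],[[0,0,0],[0,0,0]]], "hand": 1, "newtons": 70}}

```text
t: 25.65
eef_pos: [0.6331, 0.102, 0.0049]
ee_rot: [1.294, 1.567, 1.022]
contact_force: [0.7, -0.6, 5.7]
finger_gap: 0.0597
```

{"method": "send_rows", "body": {"series": [[[-0.2,0,0],[0,0,0]],[[-0.6,0,0],[0,0,0]],[[-0.9,0,0],[0,0,0]],[[-0.9,0,0],[0,0,0]],[[-0.9,0,0],[0,0,0]]]}}

```text
t: 26.15
eef_pos: [0.6317, 0.1016, 0.0921]
ee_rot: [2.483, 1.568, 2.211]
contact_force: [-0.4, -0.5, -5.2]
finger_gap: 0.0599
```

{"method": "send_rows", "body": {"series": [[[-0.9,0,0],[0,0,0]],[[-0.9,0,0],[0,0,0]],[[0,0,0],[0,0,0]],[[0,0,0],[0,0,0]]]}}

```text
t: 26.55
eef_pos: [0.6321, 0.1016, 0.1359]
ee_rot: [2.132, 1.568, 1.86]
contact_force: [-0.2, -0.3, -4.9]
finger_gap: 0.0596
```

```bash
python3 - <<'E'
from h import *
goal(.4667,.0373,.12,-22.8)
c=grab('wrist');save(c['frame'],'w4.png')
P=cloud(c);o=manip.get_obs();Q=P.reshape(-1,3);A=R.from_euler('xyz',o['ee_rot']);L=A.inv().apply(Q-o['eef_pos'])*1000
m=(abs(L[:,2])<22)&(L[:,1]>0)&(L[:,1]<60)&(L[:,0]>-40)&(L[:,0]<10);L=L[m]
print(len(L),np.percentile(L[:,1],[50,95,99]),np.median(L[:,0]))
E
```

```text
pos [0.6321 0.1016 0.1359] F [-0.2 -0.3 -4.9] gap 0.0596 t 26.55 q6 0.37
turn/6deg [ 1.2  -0.02 -0.02] shift/25mm [ 0.64 -4.93 -5.1 ] tool y,z world [0.39 0.92 0.  ] [ 0.92 -0.39  0.  ]
9726 [18.30979808 30.92959728 31.11209592] -13.444699021788093
```

View pics/w4.png

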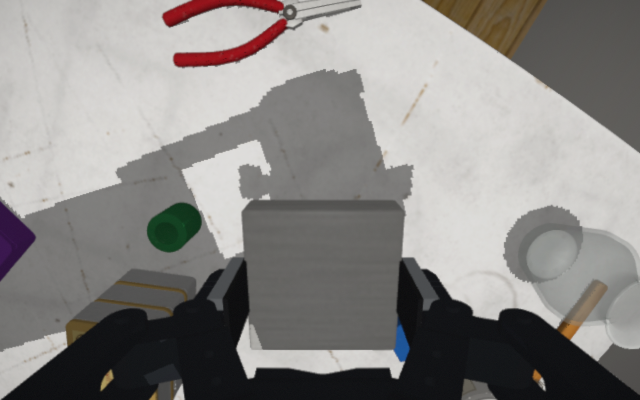

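The block is held square and level at (325,275), centred in the pads. Carrying it over the pile.

{"method": "send_rows", "body": {"series": [[[0,0,0],[0.6,0,0]],[[0,0,0],[0.6,0,0]],[[0,-0.7,-0.73],[0,0,0]],[[0,-0.7,-0.73],[0,0,0]],[[0,-0.7,-0.73],[0,0,0]]]}}

```text
t: 27.1
eef_pos: [0.5596, 0.074, 0.1337]
ee_rot: [3.059, 1.566, 2.662]
contact_force: [0.0, -0.4, -5.0]
finger_gap: 0.0596
```

{"method": "send_rows", "body": {"series": [[[0,-0.7,-0.73],[0,0,0]],[[0,-0.7,-0.73],[0,0,0]],[[0,-0.7,-0.73],[0,0,0]],[[0,-0.7,-0.73],[0,0,0]],[[0,0,0],[0,0,0]]]}}

```text
t: 27.6
eef_pos: [0.4641, 0.0374, 0.1341]
ee_rot: [3.106, 1.565, 2.707]
contact_force: [1.3, 0.5, -5.0]
finger_gap: 0.0598
```

{"method": "send_rows", "body": {"series": [[[0.5,0,0],[0,0,0]],[[0.3,0,0],[0,0,0]],[[0,0,0],[0,0,0]]]}}

```text
t: 27.9
eef_pos: [0.4662, 0.0384, 0.1136]
ee_rot: [3.042, 1.565, 2.644]
contact_force: [-0.6, 0.1, -5.1]
finger_gap: 0.0596
```

```bash
python3 - <<'E'
from h import *
goal(.4667,.0373,.0895,-22.8)
brass(.07,.1,'under3')
E
```

```text
pos [0.4662 0.0384 0.1136] F [-0.6  0.1 -5.1] gap 0.0596 t 27.9 q6 0.4
turn/6deg [ 0.   -0.05 -0.01] shift/25mm [ 0.96 -0.03  0.04] tool y,z world [0.39 0.92 0.  ] [ 0.92 -0.39  0.  ]
under3 4525 tool y [24.9 25.6 41.7 42.3] z [-27.5 -24.9   1.1  27.2  29.9] x med 29.6
```

{"method": "send_rows", "body": {"series": [[[0.4,-0.03,0.04],[0,0,0]],[[0.3,0,0],[0,0,0]],[[0.15,0,0],[0,0,0]],[[0,0,0],[0,0,0]],[[0,0,0],[0,0,0]]]}}

```text
t: 28.45
eef_pos: [0.4679, 0.0372, 0.0951]
ee_rot: [1.989, 1.568, 1.591]
contact_force: [-0.6, -0.5, -5.2]
finger_gap: 0.0593
```

{"method": "send_rows", "body": {"series": [[[0.06,0,0],[0,0,0]],[[0,0,0],[0,0,0]]]}}

```text
t: 28.65
eef_pos: [0.4678, 0.0372, 0.0936]
ee_rot: [1.936, 1.568, 1.539]
contact_force: [0.0, 0.9, -5.5]
finger_gap: 0.0594
```

{"method": "send_rows", "body": {"series": [[[0.08,0,-0.03],[0,0,0]],[[0,0,0],[0,0,0]]]}}

```text
t: 28.85
eef_pos: [0.4669, 0.0375, 0.0913]
ee_rot: [2.17, 1.568, 1.772]
contact_force: [-0.1, -1.1, -4.9]
finger_gap: 0.0597
```

{"method": "send_rows", "body": {"series": [[[0.05,0,0],[0,0,0]],[[0,0,0],[0,0,0]]]}}

```text
t: 29.05
eef_pos: [0.4672, 0.0375, 0.0904]
ee_rot: [1.875, 1.568, 1.478]
contact_force: [-0.6, -0.0, -4.0]
finger_gap: 0.0598
```

{"method": "send_rows", "body": {"series": [[[0.05,0,0],[0,0,0]],[[0,0,0],[0,0,0]]]}}

```text
t: 29.25
eef_pos: [0.4675, 0.0375, 0.0903]
ee_rot: [1.649, 1.568, 1.251]
contact_force: [-3.7, 0.5, 4.1]
finger_gap: 0.0597
```

Contact made. Releasing and rising.

{"method": "send_rows", "body": {"series": [[[0,0,0],[0,0,0]],[[0,0,0],[0,0,0]],[[0,0,0],[0,0,0]],[[0,0,0],[0,0,0]],[[-0.4,0,0],[0,0,0]]], "hand": 0}}

```text
t: 29.75
eef_pos: [0.4662, 0.0374, 0.0981]
ee_rot: [2.813, 1.567, 2.415]
contact_force: [-0.6, 0.0, -0.1]
finger_gap: 0.0853
```

{"method": "send_rows", "body": {"series": [[[-0.8,0,0],[0,0,0]],[[-1,0,0],[0,0,0]],[[-1,0,0],[0,0,0]],[[-1,0,0],[0,0,0]],[[-1,0,0],[0,0,0]]]}}

```text
t: 30.25
eef_pos: [0.4671, 0.0371, 0.2209]
ee_rot: [1.68, 1.568, 1.282]
contact_force: [-0.6, -0.3, 0.2]
finger_gap: 0.0856
```

{"method": "send_rows", "body": {"series": [[[0,0,0],[0,0,0]],[[0,0,0],[0,0,0]],[[0,0,0],[0,0,0]]]}}

```text
t: 30.55
eef_pos: [0.4667, 0.0371, 0.218]
ee_rot: [2.583, 1.568, 2.186]
contact_force: [0.8, 0.2, -0.4]
finger_gap: 0.0856
```

```bash
python3 - <<'E'
from h import *
c=grab('wrist');P=cloud(c);s=grab('scene');S=cloud(s)
for n,Q in (('w',P),('s',S)):
    find(Q,.467,.037,.065,.094,.112,n+' block');find(Q,.467,.037,.065,.075,.112,n+' tin+block')
t=cloud(grab('top'))
for Q,n in ((t,'t'),(S,'s')):
    find(Q,.516,.116,.03,.025,.05,n+' tube');find(Q,.56,-.077,.04,.01,.04,n+' loupe');find(Q,.683,-.024,.05,.015,.05,n+' wax')
find(S,.626,.243,.09,.006,.03,'s pliers')
save(cv2.resize(s['frame'][120:300,220:420],None,fx=3.5,fy=3.3),'s4.png');print(manip.get_obs()['t'],manip.get_obs()['contact_force'])
E
```

```text
w block 6891 c [467.1  37.1] sz [62.  62.3] long-ang 67.2 z 102.7
w tin+block 8708 c [466.9  36.7] sz [62.  87.3] long-ang 67.2 z 102.4
s block 990 c [467.6  38.5] sz [64.2 64.9] long-ang 66.5 z 104.3
s tin+block 1422 c [464.8  32.8] sz [64.6 78.1] long-ang 66.1 z 103.5
t tube 86 c [516.1 113.9] sz [23.5 29. ] long-ang 179.9 z 33.5
t loupe none
t wax none
s tube 102 c [518.  119.4] sz [24.4 28.8] long-ang 157.1 z 34.8
s loupe 172 c [561.6 -76.7] sz [23.7 36.7] long-ang 151.6 z 20.0
s wax 301 c [684.1 -25.1] sz [33.6 63.8] long-ang 13.5 z 22.5
s pliers 247 c [601.5 240.3] sz [45.7 90.2] long-ang 173.8 z 9.7
30.7 [ 1.37270156 -0.17434554  0.3901928 ]
```

View pics/s4.png

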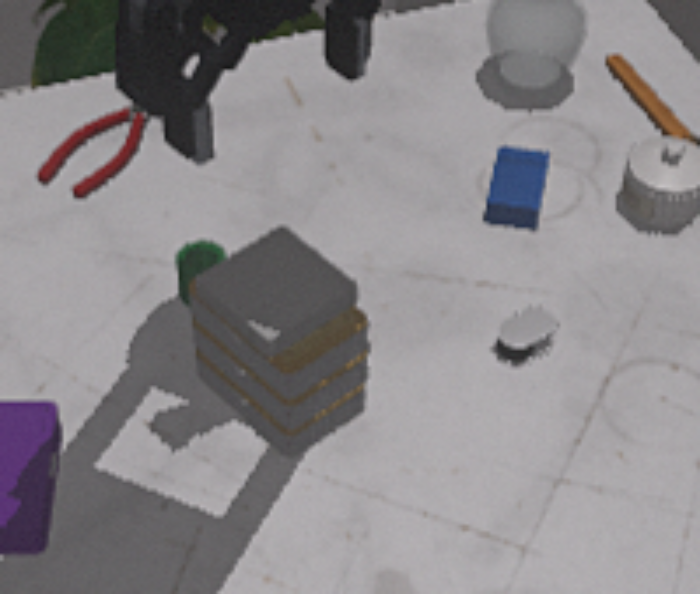

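The block sits square and centred on three flush tins, at (275,300), and the bystanders are where they were. Handing in.

```bash
python3 -c "
from h import *
print(ticket.hand_in())"
```

```text
the job is handed in; nothing more can be done
None
```

I shut the open tin's lid, stacked the two shut tins on it and set the steel block on top. I then handed the job in at about 31 s of the 67 s allowed; hand-in gives no verdict.

- **Pile:** in the last wrist-camera check the block lies within about 1 mm of the tin below and square to within 1°. The layers measured 28, 57, 85 and 103 mm high, so the lid is shut. The tins are flush within about 1.5 mm.
- **Disagreement:** the scene camera's fit of the top tin with the block on it came out about 5 mm off, because the block hid part of the tin. I trusted the wrist view and the picture, which shows square, flush edges.
- **Other things on the bench:** the tube, loupe and wax block measured within a few mm of where they started. The gripper hid part of the pliers in the last view, so their measured centre is off, but the part in view had not moved between the last two pictures.
- **Arm:** the gripper was open and about 10 cm clear of the pile at hand-in.

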